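Put two tall filters into the part-filled delivery tote

ROBOT

A 6-joint arm with a two-finger parallel gripper is mounted at the origin on the work surface. World frame = base frame: x ahead of the robot, y to its left, z up, the work surface at z = 0. Lengths are in m, angles in rad, forces in N, time in s.
With the tool pointing down it reaches from about 0.375 to 0.9 m from the base axis. Payload 3.1 kg.
Tool frame: the origin (TCP) lies between the finger pads; the fingertips stand 8 mm ahead of it and the grasp point (between the pads) lies 11 mm behind it; z points along the fingers, y is the line along which they close (so a half turn about z gives the same grasp; the last joint's range is limited). The gripper opens to 85 mm and grips with 20 to 120 N. Pads are 22 mm wide; open, the fingers measure 114 mm over their backs; the gripper's body (76 mm by 85 mm) begins 54 mm behind the grasp point. The pads swing forward as they close: fully open they stand 13 mm farther back than shut.
Start: joints at [-1.389, 0.527, 1.433, -0, 1.181, -0.178], TCP at [0.221, -0.585, 0.239] pointing down, gripper open.
Joint ranges: [-3.08, 3.08], [-0.75, 2.2], [0.22, 2.44], [-1.43, 4.57], [0, 2.65], [-2.85, 2.85]. Speed limits (rad/s): [2.79, 2.79, 3.14, 3.14, 3.14, 3.14].

INTERFACE

Orientations are given as a unit quaternion [x, y, z, w].
In Python, from rig import ctrl, imaging, finish_job gives the robot as it stands. The module is installed in compiled form; this text tells all that it offers.
- The arm moves only by the tool move_arm, never from a script. Its argument "targets" is a list of rows, each a list of 3 entries, a list of its own where there are three numbers: the shift along the world's x, y, z in cm, then the turn about the world's z in degrees, then the finger opening in cm, from 0 to 8.54. In form: [[[dx, dy, dz], turn, grip], ...]. A call has 1 to 5 rows; each row shifts and turns the commanded pose from where the row before left it; what a row does not reach is not made up. A row lasts 1/12 s, in which the tool goes at most 41.7 mm and 7.16 degrees, less where a joint would pass 70% of its speed; a pose out of reach is approached as far as the arm can. A call is refused whole if a number of a shift passes 4.17 or a number of a turn 7.16, either way. A call with a gripper value outside its range is refused whole. The fingers move at their own pace and stop on an object; the grip force is fixed at half the most. Time passes only in rows, so rows that do not move let the fingers close. It gives the time, the measured TCP pose, the force, the opening and the grip force at its end, in the units of the state.
- ctrl.state(): the state, without advancing time (a new reading comes with each control period).
- imaging.capture(name): name is "side" or "top"; returns (picture, depth): 400x640x3 uint8, red, green, blue; 400x640 float32, m along the optical axis (not along the pixel's ray), 0 where there is no reading.
- imaging.get_calibration(name): a dict with "fov_y" (degrees; the focal length in pixels is half the picture's height over the tangent of half this angle, whatever the lens; pixels are square), "cx", "cy" (the principal point, pixels), "R" (3x3) and "t" (3): a world point X has camera coordinates R X + t. Camera axes: x right, y down, z forward; pixel columns grow to the right and rows downward; lengths in m; the calibration is good to about 2 mm. A picture is of the moment at which its call begins. get_calibration takes no time and is no camera call.
- finish_job(): hands the job in; it is judged then, once.
The state is a dict: "time": time; "q": joint angles; "joint_vel": joint speeds; "joint_torque": joint torques, N m; "tool_pos": TCP position; "tcp_rot": TCP orientation; "ft_force": force on the tool from outside, world axes, zero at the start; "wrist_torque": the same for the moment, N m; "grip_width": finger opening in m; "finger_force": force on a finger pad.
Only numpy, scipy, OpenCV 4.12 (cv2) and the standard library are available. Lean on these libraries where they do the work, as an engineer would, in place of code of your own. Each camera call takes 0.05 s, during which the arm holds its last target. There are 200 camera calls.

TASK

The two tall oil filters in the orange sloped rack belong to the order in the grey delivery tote: stand one upright, fluted end up, in each of the tote's two compartments, on top of whatever boxes already lie there. Filters dent easily, so lower each one upright until you feel it touch and only then let go; do not drop it or press it down hard. Leave the short filters, the bottle and the spray can where they are.

Things in the scene. Friction and masses are not known exactly. Their poses are not given: they have to be found in the camera images.
- tall_a_mid (a point): White steel spin-on filter, a cylinder 60 mm in diameter, 110 mm high; fluted top (last 14 mm narrow to 50 mm). One of the two tall ones (alike), 0.25 to 0.5 kg. Starts in any one of the rack's four pockets, foot on the sloping board, so its top leans 25 degrees from vertical to the rack's front. Point: on its axis, half-way up (55 mm from either end); z runs along the axis to the fluted top.
- tall_b_mid (a point): White steel spin-on filter, a cylinder 60 mm in diameter, 110 mm high; fluted top (last 14 mm narrow to 50 mm). The other tall one, 0.25 to 0.5 kg. Starts in any one of the rack's four pockets, foot on the sloping board, so its top leans 25 degrees from vertical to the rack's front. Point: on its axis, half-way up (55 mm from either end); z runs along the axis to the fluted top.
- short_a_mid (a point): White steel spin-on filter, a cylinder 60 mm in diameter, 70 mm high; fluted top (last 14 mm narrow to 50 mm). A short one, not in this order. Starts in any one of the rack's four pockets, foot on the sloping board, so its top leans 25 degrees from vertical to the rack's front. Point: on its axis, half-way up (35 mm from either end); z runs along the axis to the fluted top.
- short_b_mid (a point): White steel spin-on filter, a cylinder 60 mm in diameter, 70 mm high; fluted top (last 14 mm narrow to 50 mm). The other short one, not in this order. Starts in any one of the rack's four pockets, foot on the sloping board, so its top leans 25 degrees from vertical to the rack's front. Point: on its axis, half-way up (35 mm from either end); z runs along the axis to the fluted top.
- rack: Orange sheet-steel pick rack, fixed on the bench, 383 mm wide (y), 120 mm high at the back, foot plate 413 x 110 mm. Origin: on the bench at mid-width, z up; x points to its back, its front (-x) faces the robot's side of the bench, roughly towards its right. Four pockets side by side, centred at y = -142.5, -47.5, 47.5 and 142.5 mm. Nothing is above it.
- rack_lip (a point): Mid-width of the line where the rack's board meets its front lip (x = -50, z = 45 mm from the rack's origin). Axes tilted with the board: x runs 88 mm up the board, rising 25 degrees to the back; z is square to the board. Lip, pocket dividers (3 mm thick) stand 35 mm along z, the flange at the back 42 mm. A filter's foot is centred 31 mm up the board.
- tote: Grey opaque plastic delivery tote, fixed on the bench, 300 mm (x) by 200 mm (y), 147 mm high, open on top, 5 mm walls, outside rim 7 mm. Origin: centre of its underside, z up. A 5 mm full-height divider at x = 0 makes two compartments, each 142 mm (x) by 190 mm (y) inside.
- cell_near (a point): Centre of the mouth of the tote's compartment on its -x side (x = -74 mm, y = 0, level with the rim, 147 mm above the bench); axes as the tote. Boxed parts already lie in it: a flat level cardboard top that fills it and bears a filter (gives about 1 mm under 6 N), at a level not known, 30 to 95 mm above the bench, not as in the other one.
- cell_far (a point): The same for the compartment on the tote's +x side (x = +74 mm); its own unknown level of boxed parts, 30 to 95 mm above the bench.
- oil_bottle_mid (a point): Black flat-sided plastic oil bottle, 95 x 58 mm and 230 mm high, standing on the bench between rack and tote; bystander. Point: on its middle line 115 mm up; z up, x along its 95 mm side.
- spray_can_mid (a point): Steel spray can, 60 mm in diameter, 190 mm high, standing on the bench beyond the work; bystander. Point: on its axis 95 mm up; z up.

How it is judged:
By the outcome, as a careful person would: the job done as asked, in the order asked, and still so for the second after the job is handed in, with the robot touching nothing.
It also fails if it takes over 64 s, if anything falls off the work surface, if the arm or the gripper's body presses on something with over 40 N, if the wrist force passes 120 N, or if a joint passes its speed limit or range.

## Working session

There is one attempt and no reset: what is moved stays moved. The work goes in short steps, Python scripts to look and compute and a tool call to move; the robot and the scene stay as the last step left them, time stands still between calls to the robot, and variables do not carry over. Pictures are saved under pics/ and viewed, at most 10 in all, crops included, and the job is handed in when it is done.

Besides the shell and the picture viewer there is one more tool, called as a command line: name --argument value ..., lists and objects as JSON in quotes. move_arm: Moves the arm, as the interface text tells. Its arguments: {"type":"object","properties":{"targets":{"type":"array"}},"required":["targets"]}

```bash
mkdir -p pics
cat > h.py <<'E'
import numpy as np, cv2
from rig import ctrl, imaging, finish_job
def cal(n):
    c=imaging.get_calibration(n); f=200/np.tan(np.radians(c["fov_y"])/2); return f,c["cx"],c["cy"],np.array(c["R"]),np.array(c["t"])
def cloud(n,d):
    f,cx,cy,R,t=cal(n); v,u=np.mgrid[:400,:640]
    P=np.stack([(u-cx)*d/f,(v-cy)*d/f,d],-1); return (P-t)@R
E
python3 - <<'E'
from h import *
for n in("side","top"):
    p,d=imaging.capture(n); cv2.imwrite(f"pics/{n}0.png",p[:,:,::-1]); np.savez(f"{n}0.npz",p=p,d=d)
    f,cx,cy,R,t=cal(n); print(n,f,cx,cy,-R.T@t,R.round(3).tolist())
print(ctrl.state())
E
```

```text
side 403.1335122716554 321.27290692240666 202.34716529164365 [-0.0134224   0.58093792  0.90977636] [[-0.699, -0.715, 0.004], [-0.495, 0.48, -0.724], [0.516, -0.508, -0.689]]
top 461.2182688951103 316.5972666978609 198.92477894172734 [ 0.46386737 -0.01616106  1.14682536] [[0.022, -1.0, -0.014], [-0.994, -0.02, -0.11], [0.11, 0.017, -0.994]]
{'time': 0.1, 'q': array([-1.38850772e+00,  5.28378367e-01,  1.43377270e+00, -4.56382514e-07,
        1.18140425e+00, -1.78535457e-01]), 'joint_vel': array([ 0.00170563, -0.00164964, -0.00140889,  0.0001568 , -0.0009902 ,
       -0.00140311]), 'joint_torque': array([ 1.21887933e-05, -4.43303204e+01, -1.78586662e+01, -3.17694648e-04,
        3.91903959e-03,  6.91346671e-06]), 'tool_pos': array([ 0.22054441, -0.58412394,  0.23842876]), 'tcp_rot': array([ 9.83769354e-01,  1.79434930e-01, -2.05255687e-06, -9.81326200e-04]), 'ft_force': array([ 0.13608005, -0.08210522, -0.88937462]), 'wrist_torque': array([0.00853742, 0.00931784, 0.00332318]), 'finger_force': 0.0, 'grip_width': 0.08529292600815053}
```

View pics/side0.png

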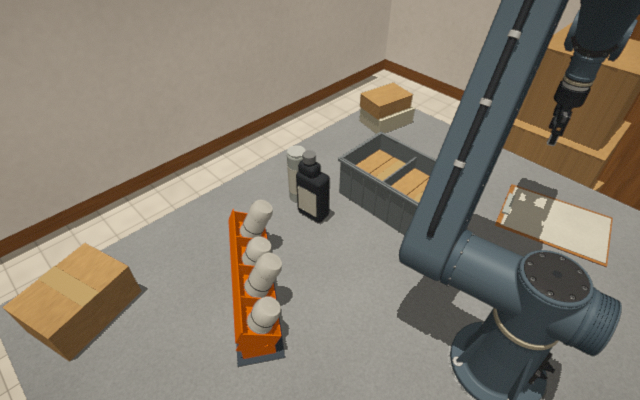

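View pics/top0.png

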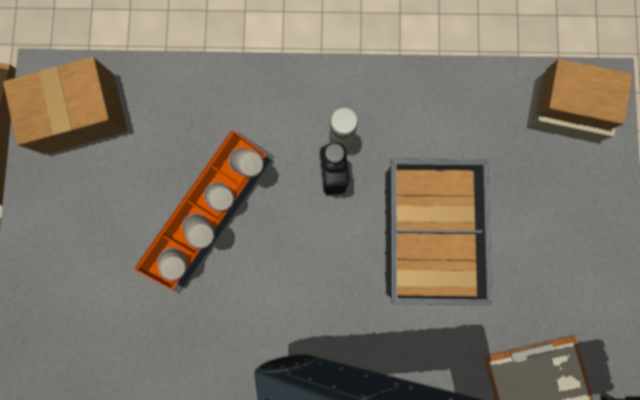

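The side view shows four white filters in the rack; those near (258,217) and (265,272) look tall. The bottle is at (313,190), and the tote is at (390,180) with a different box level in each half. In the top view the filters are at (246,162), (219,197), (198,231) and (172,265), and the tote spans (392–488, 160–302).

Run:
```python
from h import *
D=np.load("top0.npz");p,d=D["p"],D["d"];W=cloud("top",d)
hsv=cv2.cvtColor(p,cv2.COLOR_RGB2HSV)
print("bench z",np.median(W[340:390,60:160,2]))
org=((hsv[...,0]<14)&(hsv[...,1]>200)&(hsv[...,2]>120)).astype(np.uint8); org[300:]=0; org[:130]=0; org[:,:130]=0; org[:,280:]=0
pts=W[org>0][:,:2].astype(np.float32);c,s,a=cv2.minAreaRect(pts);print("orange rect",c,s,a,cv2.boxPoints((c,s,a)).round(3).tolist())
for uv in[(246,162),(219,197),(198,231),(172,265)]:
    u,v=uv; m=np.zeros((400,640),np.uint8);cv2.circle(m,uv,24,1,-1)
    w=(m>0)&(hsv[...,1]<60)&(hsv[...,2]>90)&(W[...,2]>.08)
    q=W[w]; top=q[q[:,2]>np.percentile(q[:,2],98)-.03]; print(uv,w.sum(),"zmax",np.percentile(q[:,2],98).round(3),"cen",top.mean(0).round(3))
for uv in[(335,155),(334,182),(343,122)]: print(uv,W[uv[1]-3:uv[1]+4,uv[0]-3:uv[0]+4].reshape(-1,3).mean(0).round(3))
for n,b in(("boxUp",(175,225,405,470)),("boxLo",(240,290,405,470))):
    q=W[b[0]:b[1],b[2]:b[3]].reshape(-1,3);print(n,np.median(q,0).round(3))
r=(W[...,2]>.135)&(W[...,2]<.16);r[:150]=0;r[310:]=0;r[:,:380]=0;r[:,500:]=0
c,s,a=cv2.minAreaRect(W[r][:,:2].astype(np.float32));print("tote",c,s,a,np.median(W[r][:,2]),cv2.boxPoints((c,s,a)).round(3).tolist())
# side view filters
D=np.load("side0.npz");p,d=D["p"],D["d"];V=cloud("side",d);hsv=cv2.cvtColor(p,cv2.COLOR_RGB2HSV)
for uv in[(258,217),(258,250),(265,272),(264,314)]:
    u,v=uv;print(uv,V[v-3:v+4,u-3:u+4].reshape(-1,3).mean(0).round(3))
```

```text
bench z 0.00035549548703111525
orange rect (0.4881439208984375, 0.1659817397594452) (0.33261236548423767, 0.3809385299682617) 57.23824691772461 [[0.23800000548362732, 0.1289999932050705], [0.5580000281333923, -0.07699999958276749], [0.7379999756813049, 0.2029999941587448], [0.4180000126361847, 0.4090000092983246]]
(246, 162) 684 zmax 0.167 cen [0.65  0.152 0.158]
(219, 197) 570 zmax 0.133 cen [0.577 0.218 0.133]
(198, 231) 704 zmax 0.168 cen [0.495 0.251 0.16 ]
(172, 265) 597 zmax 0.132 cen [0.424 0.319 0.123]
(335, 155) [ 0.655 -0.036  0.231]
(334, 182) [ 0.607 -0.036  0.184]
(343, 122) [ 0.73  -0.052  0.21 ]
boxUp [ 0.586 -0.276  0.084]
boxLo [ 0.437 -0.275  0.085]
tote (0.5128377676010132, -0.26782727241516113) (0.3139902949333191, 0.21381236612796783) 0.4051342010498047 0.14703509059231476 [[0.35499998927116394, -0.16200000047683716], [0.3569999933242798, -0.37599998712539673], [0.6710000038146973, -0.37400001287460327], [0.6690000295639038, -0.1599999964237213]]
(258, 217) [0.636 0.177 0.145]
(258, 250) [0.563 0.236 0.122]
(265, 272) [0.479 0.278 0.15 ]
(264, 314) [0.409 0.339 0.123]
```

Run:
```python
from h import *
D=np.load("top0.npz");p,d=D["p"],D["d"];W=cloud("top",d);hsv=cv2.cvtColor(p,cv2.COLOR_RGB2HSV)
org=((hsv[...,0]<14)&(hsv[...,1]>200)&(hsv[...,2]>120)&(W[...,2]>.085)&(W[...,2]<.13)).astype(np.uint8)
org[300:]=0;org[:125]=0;org[:,:130]=0;org[:,280:]=0
n,l,st,_=cv2.connectedComponentsWithStats(org);print(st[1:].tolist())
# back flange upper edge: highest orange
q=W[(org>0)&(W[...,2]>.112)];vx=cv2.fitLine(q[:,:2].astype(np.float32),cv2.DIST_HUBER,0,.01,.01).ravel();ang=np.degrees(np.arctan2(vx[1],vx[0]));print("flange",len(q),ang,q.mean(0).round(3))
th=np.radians(ang);y=np.array([np.cos(th),np.sin(th),0]);xr=np.array([-y[1],y[0],0]);xr*=np.sign(xr[1])
n_=-np.sin(np.radians(25))*xr+np.array([0,0,np.cos(np.radians(25))])
for nm,Ds,uvs in(("top","top0.npz",[(246,162),(219,197),(198,231),(172,265)]),("side","side0.npz",[(260,212),(258,247),(266,266),(266,310)])):
    D=np.load(Ds);p,d=D["p"],D["d"];V=cloud(nm,d);h=cv2.cvtColor(p,cv2.COLOR_RGB2HSV)
    for uv,H in zip(uvs,(110,70,110,70)):
        m=np.zeros((400,640),np.uint8);cv2.circle(m,uv,26,1,-1)
        q=V[(m>0)&(h[...,1]<70)&(h[...,2]>90)&(V[...,2]>.08)];s=q@n_;t=q[s>np.percentile(s,97)-.004]
        (c,r)=cv2.minEnclosingCircle(np.stack([t@y,t@np.cross(n_,y)],1).astype(np.float32))
        C=c[0]*y+c[1]*np.cross(n_,y)+np.median(t@n_)*n_
        print(nm,H,len(t),"r",round(r,4),"topC",C.round(4),"grasp pt75",(C-n_*(H-75)/1000).round(4),"foot",(C-n_*H/1000).round(4))
    if nm=="side":
        f,cx,cy,R,t=cal("side")
        for X in[(.439,-.27),(.586,-.27)]:
            for z in(.03,.06,.085):
                c=R@np.array([*X,z])+t;print(X,z,(f*c[:2]/c[2]+[cx,cy]).round(0),V[int(f*c[1]/c[2]+cy),int(f*c[0]/c[2]+cx)].round(3))
```

```text
[[136, 132, 101, 138, 524], [236, 134, 8, 6, 9], [245, 140, 2, 2, 2], [249, 143, 1, 1, 1], [252, 145, 1, 1, 1], [256, 148, 1, 1, 1], [211, 216, 1, 1, 1], [185, 249, 4, 2, 5], [189, 251, 1, 1, 1], [140, 271, 1, 1, 1], [142, 272, 2, 2, 2], [149, 276, 1, 1, 1], [151, 277, 1, 1, 1], [158, 281, 1, 1, 1], [160, 282, 1, 1, 1], [163, 284, 1, 1, 1]]
flange 341 -32.76347 [0.568 0.299 0.12 ]
top 110 306 r 0.1197 topC [0.6705 0.2303 0.1963] grasp pt75 [0.6785 0.2427 0.1646] foot [0.6956 0.2694 0.0966]
top 70 197 r 0.1145 topC [0.6294 0.2764 0.1603] grasp pt75 [0.6283 0.2746 0.1649] foot [0.6454 0.3013 0.0969]
top 110 319 r 0.1303 topC [0.5814 0.2876 0.1964] grasp pt75 [0.5894 0.3    0.1647] foot [0.6066 0.3267 0.0967]
top 70 272 r 0.1607 topC [0.5481 0.3339 0.1618] grasp pt75 [0.5469 0.3321 0.1663] foot [0.5641 0.3588 0.0983]
side 110 192 r 0.4412 topC [0.4006 0.4725 0.2217] grasp pt75 [0.4086 0.4849 0.1899] foot [0.4258 0.5116 0.122 ]
side 70 242 r 0.3554 topC [0.3213 0.5243 0.2218] grasp pt75 [0.3201 0.5226 0.2263] foot [0.3373 0.5492 0.1583]
side 110 284 r 0.3554 topC [0.3213 0.5244 0.2216] grasp pt75 [0.3293 0.5368 0.1899] foot [0.3464 0.5635 0.1219]
side 70 327 r 0.3124 topC [0.292  0.567  0.1867] grasp pt75 [0.2909 0.5653 0.1913] foot [0.308  0.5919 0.1233]
(0.439, -0.27) 0.03 [413. 204.] [ 0.386 -0.165  0.141]
(0.439, -0.27) 0.06 [414. 197.] [ 0.429 -0.249  0.084]
(0.439, -0.27) 0.085 [416. 191.] [ 0.444 -0.274  0.083]
(0.586, -0.27) 0.03 [377. 182.] [ 0.514 -0.162  0.14 ]
(0.586, -0.27) 0.06 [378. 175.] [ 0.574 -0.248  0.081]
(0.586, -0.27) 0.085 [379. 169.] [ 0.593 -0.277  0.078]
```

```bash
cat >> h.py <<'E'
th=np.radians(-32.8);Y=np.array([np.cos(th),np.sin(th),0]);XR=np.array([-Y[1],Y[0],0])
N=-np.sin(np.radians(25))*XR+np.array([0,0,np.cos(np.radians(25))])
E
python3 - <<'E'
from h import *
for nm,uvs in(("top",[(246,162),(219,197),(198,231),(172,265)]),("side",[(260,212),(258,247),(266,266),(266,310)])):
    D=np.load(nm+"0.npz");p,d=D["p"],D["d"];V=cloud(nm,d);h=cv2.cvtColor(p,cv2.COLOR_RGB2HSV)
    for uv,H,g in zip(uvs,(110,70,110,70),[(.645,.165),(.57,.22),(.49,.265),(.42,.325)]):
        q=V[(h[...,1]<70)&(h[...,2]>90)&(V[...,2]>.08)&(V[...,2]<.175)&(np.hypot(V[...,0]-g[0],V[...,1]-g[1])<.06)]
        s=q@N;s0=np.percentile(s,95);t=q[abs(s-s0)<.004]
        e=np.cross(N,Y);a,b=t@Y,t@e;pc=lambda v:(np.percentile(v,3)+np.percentile(v,97))/2
        C=pc(a)*Y+pc(b)*e+np.median(t@N)*N
        print(nm,H,len(t),"spans",np.ptp(np.percentile(a,[3,97])).round(3),np.ptp(np.percentile(b,[3,97])).round(3),"topC",C.round(4),"g75",(C-N*(H-75)/1000).round(4),"foot",(C-N*H/1000).round(4))
E
```

```text
top 110 328 spans 0.044 0.044 topC [0.6492 0.1472 0.1582] g75 [0.6572 0.1597 0.1265] foot [0.6744 0.1863 0.0585]
top 70 54 spans 0.038 0.04 topC [0.5747 0.2148 0.1243] g75 [0.5736 0.213  0.1288] foot [0.5907 0.2396 0.0609]
top 110 377 spans 0.045 0.043 topC [0.4911 0.2494 0.1583] g75 [0.4991 0.2619 0.1266] foot [0.5163 0.2885 0.0586]
top 70 319 spans 0.045 0.045 topC [0.4196 0.3168 0.1223] g75 [0.4185 0.315  0.1269] foot [0.4357 0.3417 0.0589]
side 110 196 spans 0.047 0.046 topC [0.6484 0.1488 0.157 ] g75 [0.6565 0.1613 0.1253] foot [0.6736 0.1879 0.0573]
side 70 206 spans 0.045 0.043 topC [0.5739 0.2175 0.1205] g75 [0.5727 0.2157 0.1251] foot [0.5899 0.2423 0.0571]
side 110 284 spans 0.045 0.045 topC [0.4896 0.2502 0.1565] g75 [0.4976 0.2626 0.1248] foot [0.5147 0.2893 0.0568]
side 70 340 spans 0.045 0.045 topC [0.4177 0.3182 0.1207] g75 [0.4165 0.3164 0.1253] foot [0.4337 0.343  0.0573]
```

move_arm --targets '[[[1.9,3.6,0.3],1.6,8.5],[[1.9,3.6,0.3],1.6,8.5],[[1.9,3.6,0.3],1.6,8.5],[[1.9,3.6,0.3],1.6,8.5],[[1.9,3.6,0.3],1.6,8.5]]'

```text
time: 0.52
tool_pos: [0.3159, -0.4027, 0.254]
tcp_rot: [0.969, 0.248, 0.0, -0.001]
ft_force: [0.3, -0.0, -0.3]
grip_width: 0.085
finger_force: 0.0
```

move_arm --targets '[[[1.9,3.6,0.3],1.6,8.5],[[1.9,3.6,0.3],1.6,8.5],[[1.9,3.6,0.3],1.6,8.5],[[1.9,3.6,0.3],1.6,8.5],[[1.9,3.6,0.3],1.6,8.5]]'

```text
time: 0.93
tool_pos: [0.411, -0.2227, 0.2693]
tcp_rot: [0.949, 0.315, -0.0, -0.0]
ft_force: [0.7, -0.3, 0.9]
grip_width: 0.0849
finger_force: 0.0
```

move_arm --targets '[[[0.67,3.73,0],1.6,8.5],[[0.67,3.73,0],1.6,8.5],[[0.67,3.73,0],1.6,8.5],[[0.67,3.73,0],1.6,8.5],[[0.67,3.73,0],1.6,8.5]]'

```text
time: 1.35
tool_pos: [0.4439, -0.0363, 0.2692]
tcp_rot: [0.925, 0.381, -0.0, -0.0]
ft_force: [0.1, 0.4, -0.4]
grip_width: 0.0848
finger_force: 0.0
```

move_arm --targets '[[[0.67,3.73,0],1.6,8.5],[[0.67,3.73,0],1.6,8.5],[[0.67,3.73,0],1.6,8.5],[[0.67,3.73,0],1.6,8.5],[[0.67,3.73,0],1.6,8.5]]'

```text
time: 1.77
tool_pos: [0.4773, 0.1502, 0.2691]
tcp_rot: [0.896, 0.444, -0.0, -0.0]
ft_force: [1.5, -0.7, -0.3]
grip_width: 0.0852
finger_force: 0.0
```

move_arm --targets '[[[0.67,3.73,0],1.6,8.5],[[0.67,3.73,0],1.6,8.5],[[0.67,3.73,0],1.6,8.5],[[0,0,0],0,8.5],[[0,0,0],0,8.5]]'

```text
time: 2.18
tool_pos: [0.4973, 0.2619, 0.2686]
tcp_rot: [0.876, 0.482, -0.0, 0.0]
ft_force: [1.1, -0.9, -0.7]
grip_width: 0.0852
finger_force: 0.0
```

move_arm --targets '[[[0,-0.1,-3],0,8.5],[[0,0,-3],0,8.5],[[0,0,-3],0,8.5],[[0,0,-2],0,8.5],[[0,0,-1.2],0,8.5]]'

```text
time: 2.6
tool_pos: [0.4957, 0.2569, 0.1445]
tcp_rot: [0.877, 0.48, -0.003, -0.0]
ft_force: [-0.1, -0.2, -0.3]
grip_width: 0.085
finger_force: 0.0
```

move_arm --targets '[[[0,0,-1.2],0,8.5],[[0,0,-1.0],0,8.5],[[0,0,-0.6],0,8.5],[[0,0,0],0,8.5],[[0,0,0],0,7]]'

```text
time: 3.02
tool_pos: [0.4978, 0.2587, 0.1194]
tcp_rot: [0.877, 0.48, -0.0, 0.0]
ft_force: [0.3, -0.5, 0.7]
grip_width: 0.0746
finger_force: 0.0
```

move_arm --targets '[[[0,0,0],0,6.4],[[0,0,0],0,5.5],[[0,0,0],0,5],[[0,0,0],0,5],[[0,0,0],0,5]]'

```text
time: 3.43
tool_pos: [0.4981, 0.2593, 0.1206]
tcp_rot: [0.877, 0.481, 0.001, 0.0]
ft_force: [-1.8, -0.9, 5.5]
grip_width: 0.0587
finger_force: 64.1
```

move_arm --targets '[[[0,0,1],0,5],[[0,0,2],0,5],[[0,0,2.5],0,5],[[0,0,3],0,5],[[0,0,3],0,5]]'

```text
time: 3.85
tool_pos: [0.4967, 0.259, 0.235]
tcp_rot: [0.877, 0.481, -0.001, -0.0]
ft_force: [0.0, 0.1, -2.6]
grip_width: 0.0584
finger_force: 65.6
```

move_arm --targets '[[[0,0,2],0,5],[[0,0,1],0,5],[[0,0,0.5],0,5],[[0,0,0],0,5],[[0,0,0],0,5]]'

```text
time: 4.27
tool_pos: [0.4967, 0.2589, 0.268]
tcp_rot: [0.877, 0.481, -0.001, -0.0]
ft_force: [-0.4, 0.1, -3.8]
grip_width: 0.0585
finger_force: 65.6
```

```bash
cat >> h.py <<'E'
def axis(nm,tag,rad=.075):
    s=ctrl.state();T=s["tool_pos"];p,d=imaging.capture(nm);cv2.imwrite(f"pics/{tag}.png",p[:,:,::-1]);V=cloud(nm,d);h=cv2.cvtColor(p,cv2.COLOR_RGB2HSV)
    q=V[(h[...,1]<70)&(h[...,2]>90)&(d>0)&(np.hypot(V[...,0]-T[0],V[...,1]-T[1])<rad)&(V[...,2]<T[2]+.075)&(V[...,2]>T[2]-.1)]
    print("TCP",T.round(4),"F",s["ft_force"].round(1),"n",len(q),"z",np.percentile(q[:,2],[1,99]).round(3))
    for lo in np.arange(T[2]-.09,T[2]+.07,.015):
        k=q[(q[:,2]>lo)&(q[:,2]<lo+.015)]
        if len(k)>8: print((lo+.0075).round(3),len(k),"rackx",(np.percentile((k-T)@XR,[3,97])*1e3).round(0),"racky",(np.percentile((k-T)@Y,[3,97])*1e3).round(0))
E
python3 -c "
from h import *
axis('side','s1')"
```

```text
TCP [0.4967 0.2589 0.268 ] F [-0.4  0.1 -3.8] n 984 z [0.205 0.327]
0.2 17 rackx [ 6. 31.] racky [-30. -12.]
0.215 105 rackx [ 6. 57.] racky [-32. -11.]
0.23 145 rackx [-2. 57.] racky [-31.   2.]
0.245 154 rackx [-8. 49.] racky [-31.  -0.]
0.26 134 rackx [-18.  41.] racky [-35.   0.]
0.275 126 rackx [-28.  35.] racky [-37.   1.]
0.29 173 rackx [-34.  27.] racky [-29.  16.]
0.305 111 rackx [-27.  21.] racky [-26.  19.]
0.32 9 rackx [-15.  11.] racky [-61.   2.]
0.335 10 rackx [-17.  16.] racky [-55. -19.]
```

View pics/s1.png

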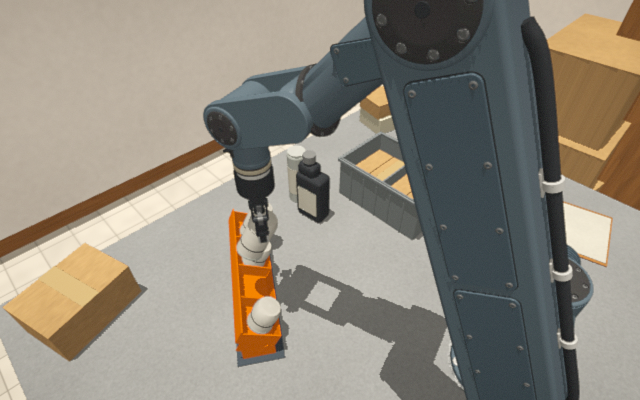

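move_arm --targets '[[[-1.0,-3.6,0],-4,5],[[-1.0,-3.6,0],-4,5],[[-1.0,-3.6,0],-4,5],[[-1.0,-3.6,0],-4,5],[[-1.0,-3.6,0],-4,5]]'

```text
time: 4.73
tool_pos: [0.446, 0.0779, 0.2678]
tcp_rot: [0.947, 0.32, -0.002, -0.001]
ft_force: [0.3, -0.7, -3.7]
grip_width: 0.0588
finger_force: 65.7
```

move_arm --targets '[[[-0.5,-3.7,0],-4,5],[[-0.4,-3.7,0],-4,5],[[-0.4,-3.7,0],-4,5],[[-0.2,-3.7,0],-4,5],[[-0.2,-3.7,0],-4,5]]'

```text
time: 5.15
tool_pos: [0.4294, -0.1071, 0.268]
tcp_rot: [0.989, 0.15, -0.001, -0.001]
ft_force: [-0.0, 0.2, -3.3]
grip_width: 0.0585
finger_force: 65.7
```

move_arm --targets '[[[0,-3.8,0],-4.2,5],[[0,-3.8,0],-4.2,5],[[0,-3.8,0],-4.2,5],[[0,-3.4,0],-4.2,5],[[0,-1.2,0],0,5]]'

```text
time: 5.57
tool_pos: [0.4307, -0.271, 0.268]
tcp_rot: [1.0, 0.003, -0.0, 0.001]
ft_force: [0.7, -0.5, -3.1]
grip_width: 0.0586
finger_force: 65.8
```

move_arm --targets '[[[0,0,0],0,5],[[0,0,0],0,5]]'

```text
time: 5.73
tool_pos: [0.4299, -0.2654, 0.2677]
tcp_rot: [1.0, 0.005, -0.001, -0.002]
ft_force: [1.0, 0.7, -3.6]
grip_width: 0.0581
finger_force: 65.8
```

Run:
```python
import h; from h import *
h.XR=np.array([1.,0,0]);h.Y=np.array([0,1.,0])
axis('top','t2');axis('side','s2')
print(ctrl.state()["tcp_rot"],ctrl.state()["q"],ctrl.state()["wrist_torque"])
a=cv2.imread('pics/t2.png')[120:320,330:530];b=cv2.imread('pics/s2.png')[60:260,280:480]
cv2.imwrite('pics/c2.png',cv2.resize(np.hstack([a,b]),None,fx=2,fy=2))
```

```text
TCP [ 0.4299 -0.2654  0.2677] F [ 1.   0.7 -3.6] n 435 z [0.213 0.3  ]
0.215 27 rackx [21. 49.] racky [23. 32.]
0.23 98 rackx [33. 57.] racky [-14.  29.]
0.245 95 rackx [23. 51.] racky [-8. 28.]
0.26 91 rackx [16. 43.] racky [-4. 29.]
0.275 85 rackx [13. 38.] racky [ 1. 28.]
0.29 27 rackx [-26.  29.] racky [ 9. 24.]
0.305 10 rackx [-27. -22.] racky [16. 21.]
TCP [ 0.4298 -0.2644  0.2679] F [ 0.2 -0.2 -3. ] n 7 z [0.216 0.224]
[ 0.99997773  0.00641011 -0.00111769 -0.00148217] [-7.72675415e-01  3.29964098e-01  1.69212058e+00  5.97512067e-04
  1.12318148e+00  7.85040973e-01] [-0.0173803   0.13156986 -0.00473027]
```

View pics/c2.png

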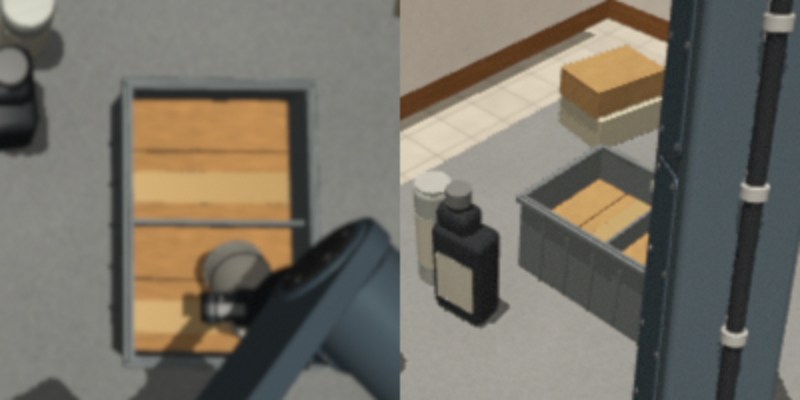

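move_arm --targets '[[[0,-0.2,-3],0,5],[[0,0,-3],0,5],[[0,0,-2.2],0,5],[[0,0,-1.2],0,5],[[0,0,-0.8],0,5]]'

```text
time: 6.25
tool_pos: [0.4299, -0.2651, 0.1655]
tcp_rot: [1.0, 0.007, -0.002, -0.002]
ft_force: [0.2, 0.9, -3.6]
grip_width: 0.0587
finger_force: 65.9
```

move_arm --targets '[[[0.6,0,0],0,5],[[0.6,0,0],0,5],[[0.4,0,0],0,5],[[0.4,0,0],0,5],[[0.2,0,0],0,5]]'

```text
time: 6.67
tool_pos: [0.4519, -0.268, 0.1683]
tcp_rot: [1.0, 0.007, -0.002, 0.001]
ft_force: [-8.0, -1.4, 1.1]
grip_width: 0.0587
finger_force: 66.2
```

```bash
python3 -c "
from h import *
s=ctrl.state();print(s['tool_pos'],s['ft_force'],s['wrist_torque'])"
```

```text
[ 0.45189507 -0.267991    0.16831232] [-7.98923983 -1.3621253   1.14654092] [-0.39114949  1.49269963 -0.08974045]
```

move_arm --targets '[[[0.3,0,0],0,5],[[0.3,0,0],0,5],[[0.3,0,0],0,5],[[0.3,0,0],0,5],[[0.3,0,0],0,5]]'

```text
time: 7.08
tool_pos: [0.4603, -0.2657, 0.1675]
tcp_rot: [1.0, 0.008, -0.009, -0.003]
ft_force: [-17.4, 1.5, 7.4]
grip_width: 0.0585
finger_force: 66.3
```

Run:
```python
import h; from h import *
h.XR=np.array([1.,0,0]);h.Y=np.array([0,1.,0])
axis('top','t3',.06)
a=cv2.imread('pics/t3.png')[200:300,380:500]
cv2.imwrite('pics/c3.png',cv2.resize(a,None,fx=5,fy=5))
```

```text
TCP [ 0.4603 -0.2657  0.1675] F [-17.4   1.5   7.4] n 265 z [0.079 0.179]
0.085 11 rackx [ 4. 50.] racky [ 9. 32.]
0.115 41 rackx [20. 50.] racky [-12.  30.]
0.13 90 rackx [30. 53.] racky [-17.  28.]
0.145 46 rackx [19. 41.] racky [-1. 27.]
0.16 42 rackx [15. 37.] racky [ 3. 27.]
0.175 26 rackx [15. 30.] racky [10. 25.]
```

View pics/c3.png

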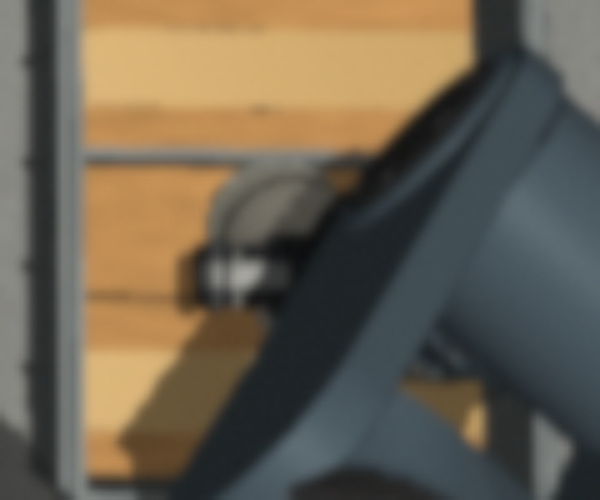

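move_arm --targets '[[[0.3,0,0],0,5],[[0.3,0,0],0,5],[[0.3,0,0],0,5],[[0.2,0,0],0,5],[[0.2,0,0],0,5]]'

```text
time: 7.55
tool_pos: [0.4746, -0.2655, 0.1674]
tcp_rot: [1.0, 0.007, -0.007, -0.003]
ft_force: [-13.3, 1.2, 4.2]
grip_width: 0.0586
finger_force: 67.1
```

Run:
```python
import h; from h import *
h.XR=np.array([1.,0,0]);h.Y=np.array([0,1.,0])
axis('top','t4',.06)
```

```text
TCP [ 0.4746 -0.2655  0.1674] F [-13.3   1.2   4.2] n 117 z [0.073 0.218]
0.085 13 rackx [34. 36.] racky [ 8. 33.]
0.115 24 rackx [20. 35.] racky [-2. 26.]
0.13 55 rackx [30. 39.] racky [-4. 45.]
0.16 11 rackx [18. 24.] racky [15. 23.]
```

move_arm --targets '[[[0.2,0,0],0,5],[[0.2,0,0],0,5],[[0.1,0,0],0,5],[[0,0,0],0,5]]'

```text
time: 7.93
tool_pos: [0.48, -0.2656, 0.1674]
tcp_rot: [1.0, 0.007, -0.007, -0.003]
ft_force: [-12.2, 0.4, 3.6]
grip_width: 0.0585
finger_force: 67.6
```

move_arm --targets '[[[-0.8,0,0],0,5],[[-0.8,0,0],0,5],[[-1.0,0,0],0,5],[[-1.0,0,0],0,5],[[-0.7,0,0],0,5]]'

```text
time: 8.35
tool_pos: [0.4418, -0.2678, 0.1676]
tcp_rot: [1.0, 0.006, 0.0, 0.0]
ft_force: [-0.0, 0.5, -3.6]
grip_width: 0.059
finger_force: 67.0
```

Run:
```python
import h; from h import *
h.XR=np.array([1.,0,0]);h.Y=np.array([0,1.,0])
axis('top','t5',.06)
print(ctrl.state()['wrist_torque'])
a=cv2.imread('pics/t5.png')[200:300,380:500]
cv2.imwrite('pics/c5.png',cv2.resize(a,None,fx=5,fy=5))
```

```text
TCP [ 0.4418 -0.2678  0.1676] F [-0.   0.5 -3.6] n 31 z [0.109 0.22 ]
0.115 18 rackx [13. 30.] racky [12. 28.]
[0.05430928 0.08386512 0.03135569]
```

View pics/c5.png

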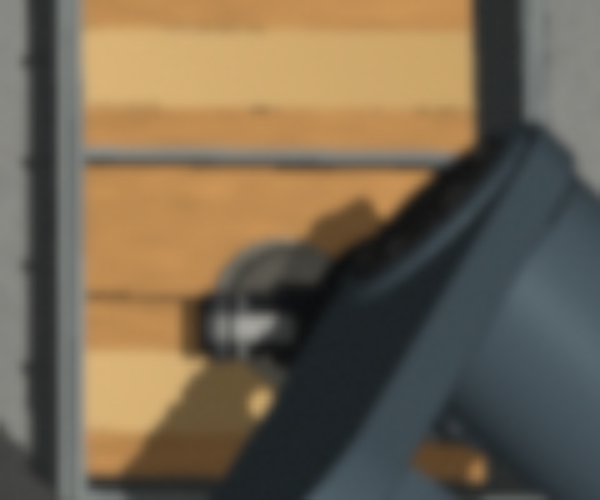

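Run:
```python
from h import *
T=ctrl.state()['tool_pos'];p,d=imaging.capture('top');V=cloud('top',d)
m=(V[...,0]>T[0]+.005)&(V[...,0]<T[0]+.06)&(abs(V[...,1]-T[1])<.04)&(V[...,2]>.1)&(V[...,2]<.23)&(np.mgrid[:400,:640][1]<445)
q=V[m]
for lo in np.arange(.1,.23,.015):
    k=q[(q[:,2]>=lo)&(q[:,2]<lo+.015)]
    if len(k)>2:print(round(lo,3),len(k),((np.percentile(k[:,0],[5,95])-T[0])*1e3).round(0),((np.percentile(k[:,1],[5,95])-T[1])*1e3).round(0))
```

```text
0.1 28 [14. 34.] [-6. 28.]
0.115 30 [12. 31.] [-2. 28.]
0.13 33 [11. 29.] [-5. 26.]
0.145 25 [16. 27.] [-4. 23.]
0.16 23 [14. 25.] [ 1. 24.]
0.175 14 [15. 23.] [ 4. 21.]
0.19 14 [17. 21.] [ 8. 17.]
0.205 7 [ 6. 15.] [19. 40.]
0.22 11 [ 7. 12.] [33. 38.]
```

move_arm --targets '[[[0,0,-0.4],0,5],[[0,0,-0.4],0,5],[[0,0,-0.2],0,5],[[0,0,-0.1],0,5],[[0,0,-0.1],0,5]]'

```text
time: 8.87
tool_pos: [0.4431, -0.2678, 0.1551]
tcp_rot: [1.0, 0.006, -0.0, -0.0]
ft_force: [0.9, -0.1, 1.6]
grip_width: 0.0585
finger_force: 67.4
```

move_arm --targets '[[[0,0,0.4],0,5],[[0,0,0.4],0,5],[[0,0,0.4],0,5],[[0,0,0],0,5],[[0,0,0],0,5]]'

```text
time: 9.28
tool_pos: [0.443, -0.2681, 0.1679]
tcp_rot: [1.0, 0.006, 0.0, 0.0]
ft_force: [0.7, 0.4, -3.5]
grip_width: 0.0583
finger_force: 67.0
```

```bash
cat >> h.py <<'E'
def tilt(lo=(8,24)):
    "fit side face x = a + sqrt(r2-y2) - k(z-zg) from +x-facing surface points"
    s=ctrl.state();T=s['tool_pos'];q=[]
    for i in range(3):
        p,d=imaging.capture('top');V=cloud('top',d);R=V-T
        m=(R[...,0]>.005)&(R[...,0]<.07)&(R[...,1]*1e3>lo[0])&(R[...,1]*1e3<lo[1])&(R[...,2]>-.06)&(R[...,2]<.025)
        q.append(R[m])
    q=np.vstack(q);e=q[:,0]-np.sqrt(np.maximum(.03**2-q[:,1]**2,0))
    from scipy.optimize import least_squares
    f=least_squares(lambda v:v[0]+v[1]*(q[:,2]-.011)-e,[0,0],loss='soft_l1',f_scale=.002).x
    print("T",T.round(4),"F",s['ft_force'].round(1),"M",s['wrist_torque'].round(3),"n",len(q),"offset mm",(f[0]*1e3).round(1),"tilt deg",np.degrees(np.arctan(-f[1])).round(1))
E
python3 -c "
from h import *
tilt();tilt((12,26));tilt((0,24))"
```

```text
T [ 0.443  -0.2681  0.1679] F [ 0.7  0.4 -3.5] M [-0.038 -0.057  0.028] n 298 offset mm -6.5 tilt deg 8.4
T [ 0.4427 -0.2677  0.1673] F [ 0.5  0.6 -3.3] M [0.049 0.036 0.011] n 272 offset mm -6.4 tilt deg 7.7
T [ 0.4427 -0.2678  0.1672] F [ 0.4 -0.1 -3. ] M [0.015 0.066 0.014] n 373 offset mm -6.4 tilt deg 8.1
```

move_arm --targets '[[[0.9,0,0],0,5],[[0.9,0,0],0,5],[[0.7,0,0],0,5],[[0.4,0,0],0,5],[[0.4,0,0],0,5]]'

```text
time: 10.15
tool_pos: [0.4767, -0.2678, 0.1673]
tcp_rot: [1.0, 0.006, 0.0, 0.0]
ft_force: [-0.4, 0.3, -2.7]
grip_width: 0.0583
finger_force: 67.0
```

move_arm --targets '[[[0.4,0,0],0,5],[[0.4,0,0],0,5],[[0.3,0,0],0,5],[[0.3,0,0],0,5],[[0.2,0,0],0,5]]'

```text
time: 10.57
tool_pos: [0.4861, -0.2665, 0.1668]
tcp_rot: [1.0, 0.007, -0.007, -0.002]
ft_force: [-12.5, -0.1, 5.1]
grip_width: 0.0585
finger_force: 68.4
```

```bash
python3 -c "
from h import *
tilt();tilt((0,24))"
```

```text
T [ 0.4861 -0.2665  0.1668] F [-12.5  -0.1   5.1] M [-0.024  2.666  0.005] n 119 offset mm -8.2 tilt deg 7.1
T [ 0.4861 -0.2664  0.1667] F [-10.5  -1.3   2.6] M [-0.25   2.419 -0.018] n 150 offset mm -8.4 tilt deg 6.6
```

move_arm --targets '[[[-0.8,0,0],0,5],[[-0.9,0,0],0,5],[[-1.2,0,0],0,5],[[-1.2,0,0],0,5],[[-0.5,0,0],0,5]]'

```text
time: 11.28
tool_pos: [0.4444, -0.2674, 0.1673]
tcp_rot: [1.0, 0.006, -0.0, -0.0]
ft_force: [-0.3, 0.2, -2.9]
grip_width: 0.0586
finger_force: 67.6
```

```bash
python3 -c "
from h import *
tilt();tilt((0,24))"
```

```text
T [ 0.4444 -0.2674  0.1673] F [-0.3  0.2 -2.9] M [ 0.045 -0.036  0.008] n 223 offset mm -7.9 tilt deg 4.7
T [ 0.4461 -0.2682  0.1675] F [-0.5 -0.2 -3.2] M [ 0.033 -0.053  0.082] n 323 offset mm -7.5 tilt deg 5.3
```

move_arm --targets '[[[-0.3,0,-0.4],0,5],[[0,0,-0.4],0,5],[[0,0,-0.2],0,5],[[0,0,-0.1],0,5],[[0,0,0],0,5]]'

```text
time: 12.0
tool_pos: [0.4427, -0.2676, 0.1558]
tcp_rot: [1.0, 0.006, -0.0, -0.0]
ft_force: [-0.8, 0.1, -2.7]
grip_width: 0.0586
finger_force: 67.6
```

move_arm --targets '[[[0,0,-0.1],0,5],[[0,0,0],0,5]]'

```text
time: 12.17
tool_pos: [0.4428, -0.2679, 0.1552]
tcp_rot: [1.0, 0.006, -0.0, -0.0]
ft_force: [0.3, -0.1, -3.3]
grip_width: 0.0583
finger_force: 67.6
```

```bash
python3 -c "
from h import *
tilt();tilt((0,24));s=ctrl.state();print(s['ft_force'],s['wrist_torque'])"
```

```text
T [ 0.4428 -0.2679  0.1552] F [ 0.3 -0.1 -3.3] M [-0.047  0.049  0.022] n 215 offset mm -7.4 tilt deg 3.4
T [ 0.4428 -0.2679  0.1554] F [-0.4  0.  -4. ] M [ 0.02  -0.024  0.037] n 266 offset mm -7.4 tilt deg 3.6
[ 0.43532407 -0.35668215 -2.88229781] [-0.00042474 -0.0572084  -0.01711388]
```

move_arm --targets '[[[0,0,-0.1],0,5],[[0,0,0],0,5]]'

```text
time: 12.63
tool_pos: [0.4429, -0.2679, 0.1543]
tcp_rot: [1.0, 0.006, 0.0, 0.0]
ft_force: [0.7, 0.5, -2.6]
grip_width: 0.0585
finger_force: 67.6
```

move_arm --targets '[[[0,0,-0.1],0,5],[[0,0,0],0,5]]'

```text
time: 12.8
tool_pos: [0.443, -0.268, 0.1536]
tcp_rot: [1.0, 0.006, 0.0, 0.0]
ft_force: [0.1, 1.4, 0.6]
grip_width: 0.0584
finger_force: 68.0
```

move_arm --targets '[[[0,0,-0.1],0,5],[[0,0,0],0,5]]'

```text
time: 12.97
tool_pos: [0.4432, -0.268, 0.1529]
tcp_rot: [1.0, 0.006, 0.001, 0.0]
ft_force: [0.8, 1.3, 4.0]
grip_width: 0.0586
finger_force: 68.3
```

```bash
python3 -c "
from h import *
tilt();tilt((0,24));s=ctrl.state();print(s['ft_force'],s['wrist_torque'])"
```

```text
T [ 0.4432 -0.268   0.1529] F [0.8 1.3 4. ] M [ 0.27   0.057 -0.085] n 216 offset mm -7.4 tilt deg 3.3
T [ 0.4431 -0.268   0.1529] F [0.6 1.2 4.8] M [ 0.254  0.102 -0.044] n 278 offset mm -7.3 tilt deg 3.5
[0.78199204 0.5111493  5.48893098] [ 0.23768662 -0.02525938 -0.02712284]
```

move_arm --targets '[[[0,0,0],0,6.0],[[0,0,0],0,6.4],[[0,0,0],0,7.5],[[0,0,0],0,8.5],[[0,0,0],0,8.5]]'

```text
time: 13.68
tool_pos: [0.4424, -0.2677, 0.1519]
tcp_rot: [1.0, 0.006, -0.0, -0.0]
ft_force: [0.1, 0.6, 0.3]
grip_width: 0.0847
finger_force: 0.0
```

move_arm --targets '[[[0,0,0],0,8.5],[[0,0,1],0,8.5],[[0,0,2],0,8.5],[[0,0,3],0,8.5],[[0,0,3],0,8.5]]'

```text
time: 14.1
tool_pos: [0.4422, -0.2674, 0.2432]
tcp_rot: [1.0, 0.006, -0.001, -0.001]
ft_force: [0.0, -1.1, -0.8]
grip_width: 0.085
finger_force: 0.0
```

move_arm --targets '[[[0,0,2],0,8.5],[[0,0,0.5],0,8.5],[[0.2,3.7,0],4,8.5],[[0.2,3.7,0],4,8.5],[[0.2,3.7,0],4,8.5]]'

```text
time: 14.52
tool_pos: [0.4481, -0.1558, 0.2671]
tcp_rot: [0.994, 0.111, -0.0, -0.0]
ft_force: [0.0, 0.5, 0.3]
grip_width: 0.0848
finger_force: 0.0
```

move_arm --targets '[[[0.2,3.7,0],4,8.5],[[0.2,3.7,0],4,8.5],[[0.2,3.7,0],4,8.5],[[0.2,3.7,0],4,8.5],[[0.2,3.7,0],4,8.5]]'

```text
time: 14.93
tool_pos: [0.4579, 0.03, 0.2669]
tcp_rot: [0.959, 0.283, -0.001, -0.0]
ft_force: [1.1, -0.1, 0.6]
grip_width: 0.085
finger_force: 0.0
```

Run:
```python
from h import *
p,d=imaging.capture('top');cv2.imwrite('pics/t6.png',p[:,:,::-1]);V=cloud('top',d)
m=(V[...,2]>.17)&(V[...,2]<.21)&(np.hypot(V[...,0]-.436,V[...,1]+.268)<.05);q=V[m]
print(len(q),q.mean(0),np.percentile(q[:,2],[2,50,98]),np.ptp(np.percentile(q,[3,97],axis=0),0))
t=q[q[:,2]>np.median(q[:,2])-.006];A=np.c_[t[:,:2],np.ones(len(t))];c=np.linalg.lstsq(A,t[:,2],rcond=None)[0];print("tilt",np.degrees(np.arctan(c[:2])),t.mean(0))
for n,b in(("boxUp",(175,225,405,470)),):
    print(np.median(V[b[0]:b[1],b[2]:b[3],2]))
a=cv2.imread('pics/t6.png')[150:310,380:500];cv2.imwrite('pics/c6.png',cv2.resize(a,None,fx=3,fy=3))
```

```text
726 [ 0.44093241 -0.26480648  0.19129087] [0.17522123 0.19307325 0.1975702 ] [0.05261461 0.05181927 0.02075973]
tilt [ 0.28362524 -1.75347318] [ 0.44044822 -0.26679409  0.19340592]
0.08352570580500246
```

View pics/c6.png

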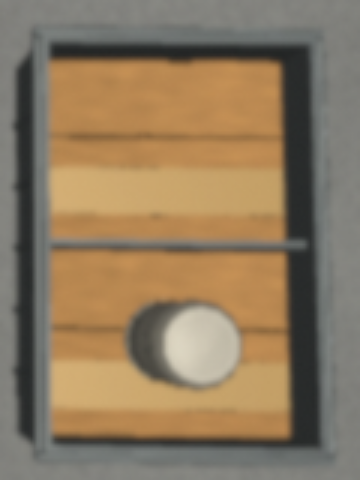

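The crop shows the first filter standing upright in the near compartment, with its round top at about (200,345) and clear of all walls. I'm going for the second one.

move_arm --targets '[[[3.3,2.2,0],4.1,8.5],[[3.3,2.2,0],4.1,8.5],[[3.3,2.2,0],4.1,8.5],[[3.3,2.2,0],4.1,8.5],[[3.3,2.1,0],4.1,8.5]]'

```text
time: 15.4
tool_pos: [0.6245, 0.1384, 0.2666]
tcp_rot: [0.893, 0.449, -0.001, -0.0]
ft_force: [-0.5, -0.8, 0.7]
grip_width: 0.0849
finger_force: 0.0
```

move_arm --targets '[[[3.3,2.0,0],4.0,8.5],[[0,0,0],0,8.5],[[0,0,0],0,8.5]]'

```text
time: 15.65
tool_pos: [0.6572, 0.1578, 0.2653]
tcp_rot: [0.878, 0.479, -0.001, -0.0]
ft_force: [-0.6, -0.6, 0.2]
grip_width: 0.0848
finger_force: 0.0
```

move_arm --targets '[[[-0.1,0.2,-3],0,8.5],[[0,0,-3],0,8.5],[[0,0,-3],0,8.5],[[0,0,-2],0,8.5],[[0,0,-1.2],0,8.5]]'

```text
time: 16.07
tool_pos: [0.6522, 0.1579, 0.1421]
tcp_rot: [0.878, 0.478, -0.003, -0.001]
ft_force: [-0.7, 0.6, -0.6]
grip_width: 0.085
finger_force: 0.0
```

move_arm --targets '[[[0,0,-1.2],0,8.5],[[0,0,-0.9],0,8.5],[[0,0,-0.4],0,8.5],[[0,0,0],0,8.5],[[0,0,0],0,7]]'

```text
time: 16.48
tool_pos: [0.6563, 0.1591, 0.1212]
tcp_rot: [0.878, 0.478, 0.001, 0.0]
ft_force: [0.1, -0.6, 1.0]
grip_width: 0.0751
finger_force: 0.0
```

move_arm --targets '[[[0,0,0],0,6.4],[[0,0,0],0,5.5],[[0,0,0],0,5],[[0,0,0],0,5],[[0,0,0],0,5]]'

```text
time: 16.9
tool_pos: [0.6568, 0.1592, 0.1221]
tcp_rot: [0.878, 0.479, 0.001, 0.001]
ft_force: [-1.2, -0.3, 6.4]
grip_width: 0.0588
finger_force: 64.6
```

move_arm --targets '[[[0,0,1],0,5],[[0,0,2],0,5],[[0,0,2.5],0,5],[[0,0,3],0,5],[[0,0,3],0,5]]'

```text
time: 17.32
tool_pos: [0.6542, 0.1592, 0.2349]
tcp_rot: [0.878, 0.479, -0.002, -0.001]
ft_force: [0.8, 0.3, -5.1]
grip_width: 0.0585
finger_force: 65.7
```

move_arm --targets '[[[0,0,2.5],0,5],[[0,0,2],0,5],[[-3.3,-1.9,0.5],-3.8,5],[[-3.3,-1.9,0],-3.8,5],[[-3.3,-1.9,0],-3.8,5]]'

```text
time: 17.73
tool_pos: [0.5549, 0.1019, 0.2852]
tcp_rot: [0.922, 0.388, -0.001, -0.0]
ft_force: [0.2, -1.4, -4.2]
grip_width: 0.0587
finger_force: 65.9
```

move_arm --targets '[[[-3.3,-1.9,0],-3.8,5],[[-3.3,-1.9,0],-3.8,5],[[-3.3,-1.9,0],-3.8,5],[[0,-4,0],-3.8,5],[[0,-4,0],-3.8,5]]'

```text
time: 18.15
tool_pos: [0.4538, -0.0339, 0.2848]
tcp_rot: [0.973, 0.231, -0.002, -0.001]
ft_force: [2.5, -1.1, -3.5]
grip_width: 0.0583
finger_force: 66.1
```

move_arm --targets '[[[0,-4,0],-3.8,5],[[0,-4,0],-3.8,5],[[0,-4,0],-3.8,5],[[2.7,-2.8,0],-3.8,5],[[2.7,-2.8,0],-3.8,5]]'

```text
time: 18.57
tool_pos: [0.5102, -0.2123, 0.2849]
tcp_rot: [0.998, 0.065, -0.001, -0.001]
ft_force: [0.9, -0.4, -3.0]
grip_width: 0.0588
finger_force: 66.2
```

move_arm --targets '[[[2.7,-2.8,0],-3.8,5],[[2.7,-2.8,0],-3.8,5],[[0,0,0],0,5],[[0,0,0],0,5]]'

```text
time: 18.9
tool_pos: [0.566, -0.2681, 0.2837]
tcp_rot: [1.0, 0.001, -0.001, -0.001]
ft_force: [-0.2, 0.4, -4.6]
grip_width: 0.0582
finger_force: 66.4
```

Run:
```python
import h; from h import *
tilt((-20,20)); p,d=imaging.capture('top');cv2.imwrite('pics/t7.png',p[:,:,::-1])
cv2.imwrite('pics/c7.png',cv2.resize(p[140:310,370:510,::-1],None,fx=3,fy=3))
```

```text
T [ 0.566  -0.2681  0.2837] F [-0.2  0.4 -4.6] M [ 0.031  0.093 -0.02 ] n 554 offset mm -0.4 tilt deg 25.8
```

View pics/c7.png

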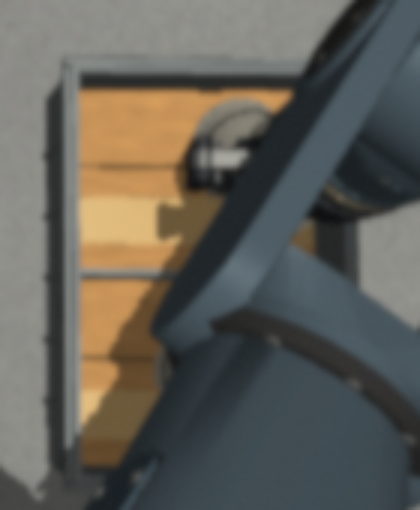

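The crop shows the second filter held over the far compartment at (240,130), leaning with its foot towards +x. Lower it and straighten it against the far wall.

move_arm --targets '[[[0.2,0,-3],0,5],[[0.2,0,-3],0,5],[[0.2,0,-2.8],0,5],[[0.2,0,-1.8],0,5],[[0.2,0,-1.0],0,5]]'

```text
time: 19.52
tool_pos: [0.5737, -0.2646, 0.1669]
tcp_rot: [1.0, 0.002, -0.002, -0.002]
ft_force: [-0.2, -0.4, -3.4]
grip_width: 0.0585
finger_force: 66.4
```

move_arm --targets '[[[0.6,0,0],0,5],[[0.5,0,0],0,5],[[0.5,0,0],0,5],[[0.5,0,0],0,5],[[0.4,0,0],0,5]]'

```text
time: 19.93
tool_pos: [0.6006, -0.2673, 0.1711]
tcp_rot: [1.0, 0.002, -0.001, 0.001]
ft_force: [-8.4, -0.6, 0.6]
grip_width: 0.0583
finger_force: 66.9
```

move_arm --targets '[[[0.4,0,0],0,5],[[0.4,0,0],0,5],[[0.3,0,0],0,5],[[0.3,0,0],0,5],[[0.3,0,0],0,5]]'

```text
time: 20.35
tool_pos: [0.6093, -0.2663, 0.1698]
tcp_rot: [1.0, 0.002, -0.01, -0.002]
ft_force: [-16.5, 1.5, 5.1]
grip_width: 0.0585
finger_force: 67.8
```

```bash
python3 -c "
from h import *
tilt((-20,20))"
```

```text
T [ 0.6093 -0.2663  0.1698] F [-16.5   1.5   5.1] M [0.299 3.131 0.054] n 352 offset mm 29.0 tilt deg -10.1
```

move_arm --targets '[[[0.3,0,0],0,5],[[0.3,0,0],0,5],[[0.3,0,0],0,5],[[0.3,0,0],0,5],[[0.3,0,0],0,5]]'

```text
time: 20.92
tool_pos: [0.6271, -0.2667, 0.1701]
tcp_rot: [1.0, 0.002, -0.007, -0.001]
ft_force: [-11.7, -2.6, 3.0]
grip_width: 0.0586
finger_force: 69.1
```

move_arm --targets '[[[0.2,0,0],0,5],[[0.2,0,0],0,5],[[0,0,0],0,5]]'

```text
time: 21.17
tool_pos: [0.6318, -0.2668, 0.17]
tcp_rot: [1.0, 0.002, -0.006, -0.001]
ft_force: [-11.6, -0.7, 2.8]
grip_width: 0.0585
finger_force: 69.4
```

move_arm --targets '[[[-0.8,0,0],0,5],[[-0.8,0,0],0,5],[[-1.2,0,0],0,5],[[-1.2,0,0],0,5],[[-1.0,0,0],0,5]]'

```text
time: 21.58
tool_pos: [0.5866, -0.2669, 0.17]
tcp_rot: [1.0, 0.001, 0.001, 0.0]
ft_force: [0.6, -0.2, -3.2]
grip_width: 0.0584
finger_force: 68.6
```

```bash
python3 -c "
from h import *
tilt((-20,20));tilt((-5,24))"
```

```text
T [ 0.5866 -0.2669  0.17  ] F [ 0.6 -0.2 -3.2] M [ 0.015 -0.057  0.031] n 0 offset mm 0.0 tilt deg -0.0
T [ 0.5868 -0.267   0.1699] F [-0.3 -0.6 -3.5] M [ 0.034 -0.048  0.005] n 0 offset mm 0.0 tilt deg -0.0
```

move_arm --targets '[[[0,0,-0.4],0,5],[[0,0,-0.4],0,5],[[0,0,-0.2],0,5],[[0,0,0],0,5]]'

```text
time: 22.22
tool_pos: [0.5864, -0.2664, 0.1581]
tcp_rot: [1.0, 0.002, -0.001, -0.001]
ft_force: [-0.7, -0.3, -3.7]
grip_width: 0.0584
finger_force: 68.6
```

move_arm --targets '[[[0,0,-0.1],0,5],[[0,0,-0.1],0,5],[[0,0,0],0,5]]'

```text
time: 22.47
tool_pos: [0.5868, -0.2668, 0.1571]
tcp_rot: [1.0, 0.001, -0.0, -0.0]
ft_force: [-0.5, -0.0, -3.7]
grip_width: 0.0585
finger_force: 68.6
```

move_arm --targets '[[[0,0,-0.1],0,5],[[0,0,0],0,5]]'

```text
time: 22.63
tool_pos: [0.5868, -0.2668, 0.1563]
tcp_rot: [1.0, 0.002, -0.0, -0.0]
ft_force: [-0.3, -0.5, -4.8]
grip_width: 0.0585
finger_force: 68.6
```

```bash
python3 -c "
from h import *
s=ctrl.state();print(s['tool_pos'],s['ft_force'],s['wrist_torque'])"
```

```text
[ 0.58675049 -0.26681613  0.15625272] [-0.26433759 -0.4783321  -4.7730427 ] [ 0.00384581 -0.00802347  0.03114788]
```

move_arm --targets '[[[0,0,-0.1],0,5],[[0,0,0],0,5]]'

```text
time: 22.8
tool_pos: [0.5867, -0.2668, 0.1552]
tcp_rot: [1.0, 0.001, -0.0, -0.0]
ft_force: [-0.2, 0.0, -3.9]
grip_width: 0.0583
finger_force: 68.6
```

move_arm --targets '[[[0,0,-0.1],0,5],[[0,0,0],0,5]]'

```text
time: 22.97
tool_pos: [0.5869, -0.2669, 0.1546]
tcp_rot: [1.0, 0.001, 0.0, 0.0]
ft_force: [0.0, 0.1, -1.2]
grip_width: 0.0585
finger_force: 68.9
```

```bash
python3 -c "
from h import *
s=ctrl.state();print(s['tool_pos'],s['ft_force'],s['wrist_torque'])"
```

```text
[ 0.58692116 -0.26685836  0.15460883] [ 0.02613251  0.05553551 -1.17605635] [ 0.1069722   0.07915608 -0.0164306 ]
```

move_arm --targets '[[[0,0,-0.1],0,5],[[0,0,0],0,5]]'

```text
time: 23.13
tool_pos: [0.5871, -0.2668, 0.154]
tcp_rot: [1.0, 0.001, 0.0, 0.0]
ft_force: [0.1, 1.3, 1.5]
grip_width: 0.0587
finger_force: 69.2
```

```bash
python3 -c "
from h import *
for i in range(3):
  imaging.capture('top');s=ctrl.state();print(s['tool_pos'],s['ft_force'],s['wrist_torque'])"
```

```text
[ 0.58705936 -0.26686721  0.1540214 ] [0.73991037 0.90804736 1.59202617] [0.2064046  0.21125069 0.02704285]
[ 0.58703652 -0.2668671   0.1540057 ] [0.71304909 1.17364229 1.99772138] [ 0.24262059  0.15563903 -0.02923081]
[ 0.58707704 -0.26686052  0.15395861] [-0.30733854  0.98164519  0.96645891] [ 0.18665012  0.10726264 -0.04571131]
```

move_arm --targets '[[[0,0,-0.1],0,5],[[0,0,0],0,5]]'

```text
time: 23.45
tool_pos: [0.5873, -0.2669, 0.1532]
tcp_rot: [1.0, 0.001, 0.001, 0.0]
ft_force: [-0.5, 1.0, 5.2]
grip_width: 0.0581
finger_force: 69.6
```

move_arm --targets '[[[0,0,0],0,6.0],[[0,0,0],0,6.4],[[0,0,0],0,7.5],[[0,0,0],0,8.5],[[0,0,0],0,8.5]]'

```text
time: 23.87
tool_pos: [0.5866, -0.267, 0.1519]
tcp_rot: [1.0, 0.001, -0.0, 0.0]
ft_force: [0.6, 0.0, 0.3]
grip_width: 0.0851
finger_force: 0.0
```

move_arm --targets '[[[0,0,0],0,8.5],[[0,0,1],0,8.5],[[0,0,2],0,8.5],[[0,0,3],0,8.5],[[0,0,3],0,8.5]]'

```text
time: 24.28
tool_pos: [0.5862, -0.2665, 0.243]
tcp_rot: [1.0, 0.001, -0.001, -0.001]
ft_force: [1.1, -0.7, 0.0]
grip_width: 0.0852
finger_force: 0.0
```

move_arm --targets '[[[0,0,3],0,8.5],[[0,0,1.5],0,8.5],[[-2.2,3.4,0],0,8.5],[[-2.2,3.4,0],0,8.5],[[-2.2,3.4,0],0,8.5]]'

```text
time: 24.7
tool_pos: [0.5201, -0.1643, 0.2883]
tcp_rot: [1.0, 0.001, 0.001, 0.0]
ft_force: [0.0, 1.0, -0.9]
grip_width: 0.0852
finger_force: 0.0
```

move_arm --targets '[[[-2.2,3.4,0],0,8.5],[[-2.2,3.4,0],0,8.5],[[-1,3.4,0],0,8.5],[[0,3.4,0],0,8.5],[[0,0,0],0,8.5]]'

```text
time: 25.12
tool_pos: [0.4647, -0.0237, 0.2882]
tcp_rot: [1.0, 0.004, -0.0, -0.001]
ft_force: [0.3, -0.6, 0.1]
grip_width: 0.0849
finger_force: 0.0
```

Run:
```python
from h import *
p,d=imaging.capture('top');cv2.imwrite('pics/t8.png',p[:,:,::-1]);V=cloud('top',d)
for x in(.44,.585):
    q=V[(V[...,2]>.17)&(V[...,2]<.21)&(np.hypot(V[...,0]-x,V[...,1]+.268)<.05)]
    t=q[q[:,2]>np.median(q[:,2])-.006];A=np.c_[t[:,:2],np.ones(len(t))];c=np.linalg.lstsq(A,t[:,2],rcond=None)[0];print(len(q),"tilt",np.degrees(np.arctan(c[:2])),t.mean(0))
print(ctrl.state()['ft_force'])
```

```text
731 tilt [ 0.02144402 -1.09602605] [ 0.44094564 -0.26704252  0.19358113]
694 tilt [ 0.50442511 -1.86725613] [ 0.58597257 -0.26566116  0.19171207]
[ 0.33726054 -0.53081013  0.50993436]
```

View pics/t8.png

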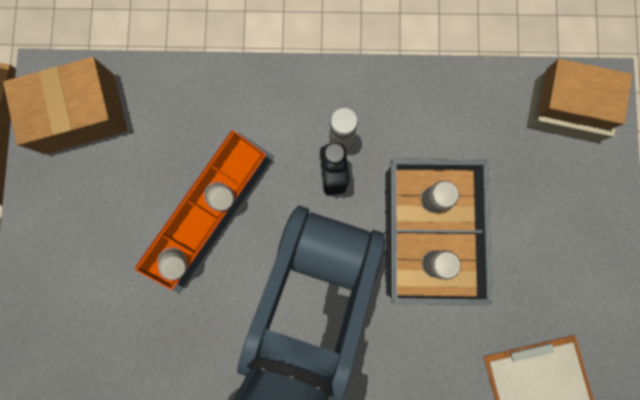

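The picture shows both tall filters upright in the tote at (445,196) and (445,265). The short filters at (219,197) and (172,265), the bottle and the can are where they were.

```bash
python3 -c "
from rig import finish_job;print(finish_job())"
```

```text
the job is handed in; nothing more can be done
None
```

Both tall filters now stand upright, fluted end up, one in each tote compartment; each was lowered to a light touch (about 10 N at most) before release, after I straightened its 25° lean by pushing its foot against the tote's divider or end wall (up to about 17 N), and the job is handed in at about 25 s with the short filters, bottle and spray can untouched.

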